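Push the row of beech blocks home and shut the keeper

ROBOT

A 7-joint arm with a two-finger parallel gripper is mounted at the origin on the work surface; the furniture and walls round the work are solid. World frame = base frame: x ahead of the robot, y to its left, z up, the work surface at z = 0. Lengths are in m, angles in rad, forces in N, time in s.
With the tool pointing down it reaches from about 0.4 to 0.85 m from the base axis. Payload 4.5 kg.
Tool frame: the origin (TCP) lies at the very end of the fingers, on their centre line; the grasp point (between the pads) lies 19 mm behind it (r.grip_point_offset is the distance from the TCP to the grasp point, in m); z points along the fingers, y is the line along which they close (so a half turn about z gives the same grasp; the last joint's range is limited). The gripper opens to 88 mm and grips with 3 to 60 N. Pads are 18 mm wide; open, the fingers measure 123 mm over their backs; the gripper's body (75 mm by 187 mm) begins 45 mm behind the grasp point.
Start: joints at [-1.204, 0.689, -0.195, 1.565, 0.157, 0.902, -0.215], TCP at [0.204, 0.591, 0.239] pointing down, gripper open.
Joint ranges: [-3.01, 3.01], [-0.46, 2.08], [-1.47, 1.51], [0.13, 2.56], [-1, 4.14], [0.04, 2.09], [-2.66, 2.66]. Speed limits (rad/s): [2.57, 2.57, 3.14, 3.14, 3.14, 3.14, 3.14].

INTERFACE

Orientations are given as a unit quaternion [x, y, z, w].
In Python, from plant import r gives the robot as it stands.
- The arm moves only by the tool carry_out, never from a script. Its argument "rows" is a list of rows, each a list of 3 entries, a list of its own where there are three numbers: the shift along the tool's x, y, z in cm, then the turn, a rotation vector about the tool's x, y, z in degrees, then the closure, from 0 (fully open) to 1 (shut). A call has 1 to 12 rows; each row is the pose to reach, as a shift and turn from the pose commanded when the call began, along the tool's axes at that moment; what a row does not reach only later rows make up. A row lasts 1/10 s, in which the tool goes at most 50 mm and 8.59 degrees, less where a joint would pass 70% of its speed; a pose out of reach is approached as far as the arm can. A call with a gripper value outside its range is refused whole. The fingers move at their own pace and stop on an object; "newtons" is the grip in N (left out, the last holds). Time passes only in rows, so rows that repeat a pose let the fingers close. It gives the time, the measured TCP pose, the force, the opening and the grip force at its end, in the units of the state.
- r.get_state(): the state, without advancing time (a new reading comes with each control period).
- r.snapshot(name): name is "side" or "top"; returns a dict with "image" (400x640x3 uint8, red, green, blue), "fx", "fy", "cx", "cy" (pixels), "pose" (4x4, takes a point from camera to world coordinates). Camera axes: x right, y up, looking along -z (the intrinsics and any distortion apply to the point x, -y, -z); pixel columns grow to the right and rows downward; lengths in m; the calibration is good to about 2 mm. A picture is of the moment at which its call begins. There is no depth.
- r.finish_job(): hands the job in; it is judged then, once.
The state is a dict: "clock": time; "q": joint angles; "qd": joint speeds; "joint_torque": joint torques, N m; "tool_pos": TCP position; "eef_rot": TCP orientation; "contact_force": force on the tool from outside, world axes, zero at the start; "moment": the same for the moment, N m; "opening": opening from 0.0 (shut) to 1.0 (fully open); "finger_force": force on a finger pad.
Only numpy, scipy, OpenCV 4.12 (cv2) and the standard library are available. Lean on these libraries where they do the work, as an engineer would, in place of code of your own. Each camera call takes 0.05 s, during which the arm holds its last target. There are 200 camera calls.

TASK

Push the row of four beech blocks along its channel as one train, pressing only on the rearmost block, until the row is fully home against the end stop. Then push the steel keeper round until it stands square across the channel behind the row, up to its stop. Slide the blocks without lifting or tipping any, leave the spare block and everything else on the table where it is, and move clear.

Things in the scene. Friction and masses are not known exactly. Their poses are not given: they have to be found in the camera images.
- rail: Fixed wood base 360x104x6 mm with an aluminium channel, open on top. Origin: under its middle, on the table; x runs along the channel to the end stop, y across, z up. Channel floor 6 mm above the table; side walls 4 mm thick, tops 16 mm above the table, 84 mm clear between (y -42 to 42 mm). End stop: aluminium block, face at x = +170 mm, top 28 mm above the table; the end at x = -180 mm is open.
- stop_face (a point): Middle of the lower edge of the end stop's inner face, at channel floor height (x = 170 mm, z = 6 mm in the rail's frame); axes as the rail's.
- block_1: Beech block, 46 mm along the channel (its x), 80 mm across (its y), 22 mm high, about 0.1 kg, sliding freely on the channel floor: the leading block, nearest the end stop. Origin: centre of its underside. The four touch face to face in a row and their axes match the rail's; the row is 184 mm long.
- block_2: Beech block, 46 mm along the channel (its x), 80 mm across (its y), 22 mm high, about 0.1 kg, sliding freely on the channel floor: the second block. Origin: centre of its underside. The four touch face to face in a row and their axes match the rail's; the row is 184 mm long.
- block_3: Beech block, 46 mm along the channel (its x), 80 mm across (its y), 22 mm high, about 0.1 kg, sliding freely on the channel floor: the third block. Origin: centre of its underside. The four touch face to face in a row and their axes match the rail's; the row is 184 mm long.
- block_4: Beech block, 46 mm along the channel (its x), 80 mm across (its y), 22 mm high, about 0.1 kg, sliding freely on the channel floor: the rearmost block, nearest the open end: the one to push on. Origin: centre of its underside. The four touch face to face in a row and their axes match the rail's; the row is 184 mm long.
- keeper (a joint): Keeper: flat steel bar 12 mm wide, 18 to 26 mm above the table, on an upright pivot at x -25, y +60 mm in the rail's frame. Angle in rad, growing anticlockwise from above: 0 = bar points along the rail's -x, outside the channel; 1.57 = hard stop, square across the channel 5 mm behind the home row. Starts at -0.3 to 0; stays where left (1 N at the knob moves it).
- keeper_knob (a point): Middle of the black round knob (18 mm diameter, from 26 to 46 mm above the table) upright on the keeper bar, 70 mm from the pivot; the bar ends 16 mm beyond it. This point is 36 mm above the table.
- spare_block: Bystander: a fifth beech block like the others (46 x 80 x 22 mm) lying apart on the table beside the rail. Origin: centre of underside.
- prop_a: Bystander: small wooden spacer 17 x 31 x 13 mm on the table beside the rail's keeper side, near the stop end. Origin: centre of underside.
- prop_b: Bystander: second small wooden spacer 17 x 31 x 13 mm near the first. Origin: centre of underside.
- ferrule: Bystander: brass tube 13 mm in diameter, 29 mm high, standing upright on the table near the spacers, beside the end stop. Origin: centre of underside.
- tape: Bystander: masking tape roll lying flat, 102 mm across, 24 mm high, right of the rail. Origin: centre of underside.
- brush: Bystander: black brush 57 x 194 x 37 mm lying on the table to the left near the robot. Origin: centre of underside.
Not all that is in view belongs to the job. Leave any blue or orange look-alike of the block_4 alone.

How it is judged:
By the outcome, as a careful person would: the job done as asked, in the order asked, and still so for the second after the job is handed in, with the robot touching nothing.
It also fails if it takes over 48 s, if anything falls off the work surface, if the arm or the gripper's body presses on something with over 40 N, if the wrist force passes 120 N, or if a joint passes its speed limit or range.

## Working session

There is one attempt and no reset: what is moved stays moved. The work goes in short steps, Python scripts to look and compute and a tool call to move; the robot and the scene stay as the last step left them, time stands still between calls to the robot, and variables do not carry over. Pictures are saved under pics/ and viewed, at most 10 in all, crops included, and the job is handed in when it is done.

Besides the shell and the picture viewer there is one more tool, called after "Emit:" by a JSON object that holds its "api" and its "payload", one argument or row to a line. carry_out: Moves the arm, as the interface text tells. Its arguments: {"type":"object","properties":{"rows":{"type":"array"},"newtons":{"type":"number"}},"required":["rows"]}

```bash
mkdir -p pics; ls; python3 - <<'E'
from plant import r
import cv2,numpy as np
for n in("top","side"):
    s=r.snapshot(n); cv2.imwrite(f"pics/{n}0.png",s["image"][:,:,::-1])
    print(n,s["fx"],s["fy"],s["cx"],s["cy"],[k for k in s],np.round(s["pose"],4).tolist())
st=r.get_state();print(st["clock"],st["tool_pos"],st["eef_rot"],st["opening"])
E
```

```text
pics
top 366.9606266975561 366.9606266975561 319.4651913621165 202.12566257342286 ['image', 'fx', 'fy', 'cx', 'cy', 'pose'] [[-0.0277, 0.9907, -0.133, 0.33], [-0.9996, -0.0274, 0.0042, -0.0649], [0.0005, 0.1331, 0.9911, 1.0407], [0.0, 0.0, 0.0, 1.0]]
side 362.5879872116488 362.5879872116488 318.9151652161357 196.68799334225056 ['image', 'fx', 'fy', 'cx', 'cy', 'pose'] [[0.9978, -0.0003, 0.0669, 0.5197], [0.0624, 0.3662, -0.9284, -0.933], [-0.0242, 0.9305, 0.3654, 0.4168], [0.0, 0.0, 0.0, 1.0]]
0.1 [0.20403069 0.59017616 0.23800688] [ 1.65573407e-01  9.86197138e-01 -8.04122762e-04 -6.92175260e-05] 1.0026100743513555
```

View pics/top0.png

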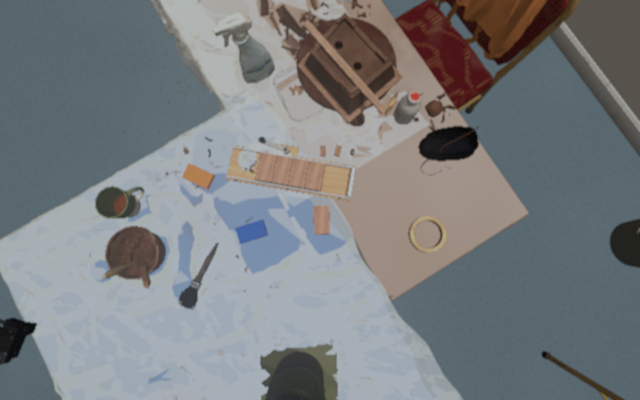

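View pics/side0.png

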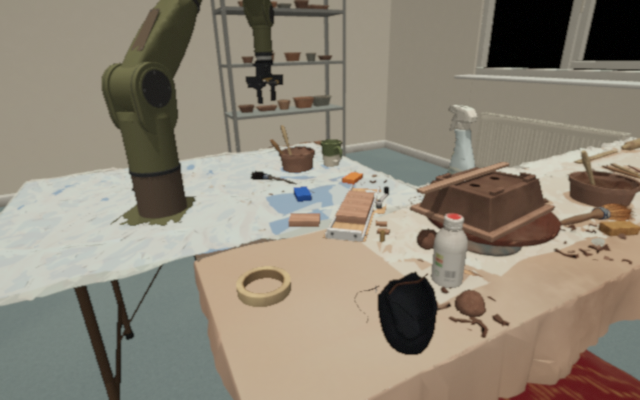

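The top view shows the rail between about (230,160) and (355,180), with the row in its middle, the spare at (321,220) and the tape at (427,234). I'll enlarge it.

```bash
python3 - <<'E'
import cv2
i=cv2.imread("pics/top0.png")[130:205,220:365]
cv2.imwrite("pics/c1.png",cv2.resize(i,None,fx=5.5,fy=5.5,interpolation=cv2.INTER_CUBIC))
i=cv2.imread("pics/side0.png")[165:255,280:400]
cv2.imwrite("pics/c2.png",cv2.resize(i,None,fx=6,fy=6,interpolation=cv2.INTER_CUBIC))
E
```

```text
(no output)
```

View pics/c1.png

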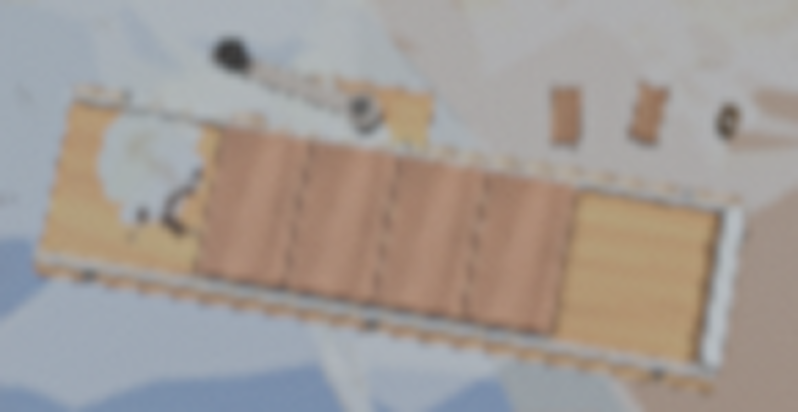

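View pics/c2.png

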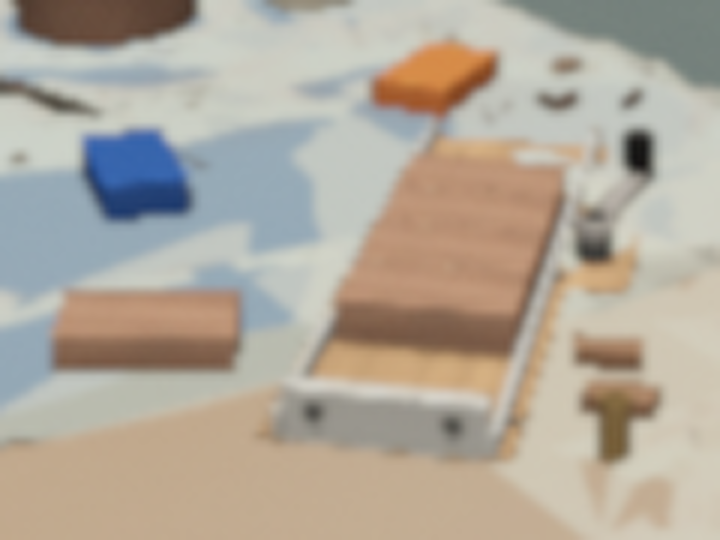

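The enlarged top view shows the row's top corners at crop (218,126), (575,186), (553,330) and (200,268), and the end stop's inner top edge from (722,207) to (700,360). The knob is at (232,52) and the pivot at (365,112). The side view agrees: keeper at the far right, spare at the left, both look-alikes clear. Next I'll fit the rail pose.

```bash
cat > h.py <<'E'
from plant import r
import numpy as np
from scipy.optimize import least_squares
from scipy.spatial.transform import Rotation as R
def proj(s,P):
    T=np.linalg.inv(s["pose"]); c=np.asarray(P)@T[:3,:3].T+T[:3,3]
    return np.c_[s["cx"]+s["fx"]*c[:,0]/-c[:,2], s["cy"]-s["fy"]*c[:,1]/-c[:,2]]
def rail2w(p,L):
    L=np.atleast_2d(L); c,s=np.cos(p[2]),np.sin(p[2])
    return np.c_[p[0]+c*L[:,0]-s*L[:,1], p[1]+s*L[:,0]+c*L[:,1], L[:,2]]
def w2tool(dw):  # world shift -> tool axes cm, from current pose
    return np.round(R.from_quat(r.get_state()["eef_rot"]).inv().apply(dw)*100,2)
E
python3 - <<'E'
from h import *
s=r.snapshot("top"); s2=r.snapshot("side")
px=np.array([(218,126),(575,186),(553,330),(200,268),(722,207),(700,360),(78,92),(38,268),(232,52),(365,112)],float)
px=(px+.5)/5.5-.5+[220,130]
px2=(np.array([(338,300),(518,335),(562,172),(638,138)],float)+.5)/6-.5+[280,165]
def pts(p):
    x0,th=p[3],p[4]
    L=[(x0,.04,.028),(x0+.184,.04,.028),(x0+.184,-.04,.028),(x0,-.04,.028),(.17,.044,.028),(.17,-.044,.028),(-.18,.046,.016),(-.18,-.046,.016),
     (-.025-.07*np.cos(th),.06-.07*np.sin(th),.046),(-.025,.06,.028)]
    k=L[8]; M=[L[2],L[1],L[0],k]
    return rail2w(p,L),rail2w(p,M)
def f(p):
    a,b=pts(p); return np.r_[(proj(s,a)-px).ravel(),(proj(s2,b)-px2).ravel()]
o=least_squares(f,[.58,-.05,-1.7,-.1,-.1],loss="soft_l1")
p=o.x; print(np.round(p,4)); print(np.round(f(p).reshape(-1,2),1).tolist())
np.save("rail.npy",p[:5])
st=r.get_state(); q=R.from_quat(st["eef_rot"]); print(np.round(q.as_matrix(),3).tolist(), st["q"])
print("start behind row", rail2w(p,[p[3]-.04,0,.014]), "knob",rail2w(p,[-.025-.07*np.cos(p[4]),.06-.07*np.sin(p[4]),.036]),"ends",rail2w(p,[[-.18,0,0],[.17,0,0]]))
E
```

```text
[ 0.5556  0.0093 -1.763  -0.0939 -0.1986]
[[1.4, -0.1], [0.5, -0.7], [-0.1, 0.7], [-0.6, 1.4], [1.9, -1.3], [1.1, 1.3], [-1.6, 0.4], [-0.6, -0.6], [0.1, 0.0], [-0.2, -0.5], [-0.6, -0.1], [0.1, -3.3], [1.0, -1.3], [0.0, -0.5]]
[[-0.945, 0.327, -0.0], [0.327, 0.945, -0.001], [-0.0, -0.001, -1.0]] [-1.20419165  0.68970308 -0.19453239  1.56591341  0.15728765  0.90250148
 -0.21513026]
start behind row [[0.58116508 0.1406855  0.014     ]] knob [[0.64593399 0.08708908 0.036     ]] ends [[ 0.58997748  0.18597386  0.        ]
 [ 0.52312685 -0.15758253  0.        ]]
```

```bash
cat > ov.py <<'E'
from h import *
import cv2,sys
def overlay(p,x0,th,name,cam="top",box=(220,130,145,75),k=5.5,only=False):
    s=r.snapshot(cam); a,b,w,h=box
    im=cv2.resize(np.ascontiguousarray(s["image"][b:b+h,a:a+w,::-1]),None,fx=k,fy=k,interpolation=cv2.INTER_CUBIC)
    def poly(L,c,cl=True):
        q=(proj(s,rail2w(p,L))-[a,b]+.5)*k-.5
        cv2.polylines(im,[np.round(q*16).astype(int)],cl,c,1,cv2.LINE_AA,4)
    poly([(x0,.04,.028),(x0+.184,.04,.028),(x0+.184,-.04,.028),(x0,-.04,.028)],(0,0,255))
    poly([(-.18,.042,.016),(.17,.042,.016),(.17,-.042,.016),(-.18,-.042,.016)],(0,255,0))
    poly([(-.18,.052,.006),(.18,.052,.006),(.18,-.052,.006),(-.18,-.052,.006)],(255,0,0))
    K=np.array([-.025-.07*np.cos(th),.06-.07*np.sin(th),.046])
    poly([(-.025,.06,.03),K],(0,0,255),False)
    cv2.imwrite(f"pics/{name}.png",im)
E
python3 - <<'E'
from ov import *
p=np.load("rail.npy")
overlay(p,p[3],p[4],"o1")
E
```

```text
(no output)
```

View pics/o1.png

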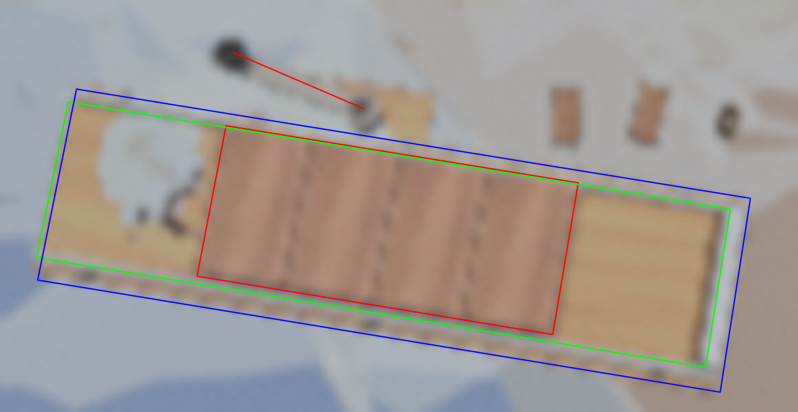

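The overlay fits to within about 3 mm, so I can move. Next, the shift to a point above the channel behind the row.

```bash
cat > goto.py <<'E'
from h import *
import sys
# args: rail x y, z, tool-y angle in rail frame (deg)
p=np.load("rail.npy"); x,y,z,a=map(float,sys.argv[1:5]); st=r.get_state()
w=rail2w(p,[x,y,z])[0]; q=R.from_quat(st["eef_rot"]); ty=q.as_matrix()[:,1]
d=(np.degrees(p[2])+a-np.degrees(np.arctan2(ty[1],ty[0]))+180)%360-180
print("shift cm",w2tool(w-st["tool_pos"]),"turn z",round(-d,1),"tilt",np.round(q.as_matrix()[:2,2],4))
E
python3 goto.py -0.14 0 0.10 90
```

```text
shift cm [-50.24 -29.57  13.86] turn z 81.9 tilt [-0.0002 -0.0008]
```

Emit:
{"api": "carry_out", "payload": {
  "rows": [
    [[-50.2,-29.6,5],[0,0,81.9],1],
    [[-50.2,-29.6,5],[0,0,81.9],1],
    [[-50.2,-29.6,5],[0,0,81.9],1],
    [[-50.2,-29.6,5],[0,0,81.9],1],
    [[-50.2,-29.6,5],[0,0,81.9],1],
    [[-50.2,-29.6,5],[0,0,81.9],1],
    [[-50.2,-29.6,5],[0,0,81.9],1],
    [[-50.2,-29.6,5],[0,0,81.9],1],
    [[-50.2,-29.6,5],[0,0,81.9],1],
    [[-50.2,-29.6,5],[0,0,81.9],1],
    [[-50.2,-29.6,5],[0,0,81.9],1],
    [[-50.2,-29.6,5],[0,0,81.9],1]
  ],
  "newtons": 20
}}

```text
clock: 1.45
tool_pos: [0.584, 0.1431, 0.1885]
eef_rot: [0.773, 0.635, -0.0, 0.001]
contact_force: [0.9, 0.6, 0.7]
opening: 0.004
finger_force: 0.0
```

```bash
python3 goto.py -0.14 0 0.06 90; python3 -c "
from h import *
s=r.get_state();print(s['clock'],s['tool_pos'],s['opening'],s['q'],s['contact_force'])"
```

```text
shift cm [ 0.34 -0.25 12.85] turn z -0.2 tilt [ 0.0011 -0.0017]
1.45 [0.58400902 0.14307182 0.1884941 ] 0.004253522012169584 [-0.3910748   0.72141973  0.12867296  1.70154836 -0.12502706  0.72603193
 -0.39539919] [0.88099203 0.61386397 0.70820728]
```

Emit:
{"api": "carry_out", "payload": {
  "rows": [
    [[0.3,-0.2,5],[0,0,0],1],
    [[0.3,-0.2,10],[0,0,0],1],
    [[0.3,-0.2,13],[0,0,0],1],
    [[0.3,-0.2,15],[0,0,0],1],
    [[0.3,-0.2,16],[0,0,0],1],
    [[0.3,-0.2,16.6],[0,0,0],1],
    [[0.3,-0.2,17.2],[0,0,0],1],
    [[0.3,-0.2,17.2],[0,0,0],1]
  ]
}}

```text
clock: 2.25
tool_pos: [0.5808, 0.1505, 0.017]
eef_rot: [0.771, 0.636, 0.0, 0.0]
contact_force: [-0.1, -0.4, 0.8]
opening: 0.003
finger_force: 0.0
```

```bash
python3 - <<'E'
from ov import *
p=np.load("rail.npy")
overlay(p,p[3],p[4],"o2")
s=r.get_state(); d=s["tool_pos"]-rail2w(p,[0,0,0])[0]; c,n=np.cos(p[2]),np.sin(p[2]); print("rail xy",c*d[0]+n*d[1],-n*d[0]+c*d[1])
E
python3 goto.py -0.04 0 0.015 90
```

```text
rail xy -0.14346309545838223 -0.0020381187954530977
shift cm [-10.35   0.19   0.23] turn z 0.1 tilt [0.0011 0.0004]
```

View pics/o2.png

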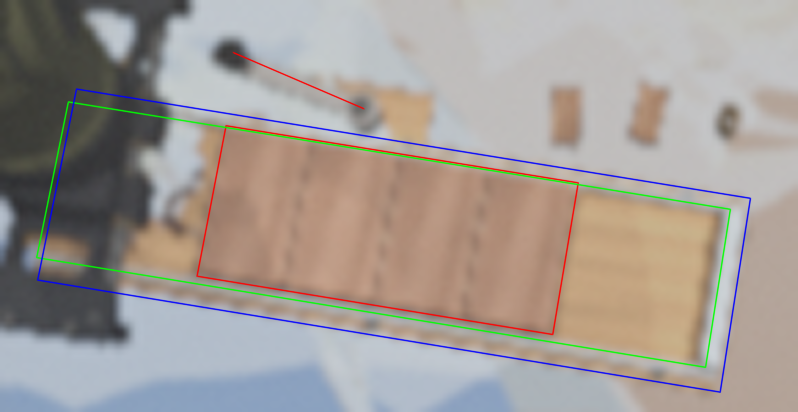

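Nothing has been disturbed, and the gripper sits in the channel behind the row. I'll approach and find contact.

Emit:
{"api": "carry_out", "payload": {
  "rows": [
    [[-0.6,0.1,0.1],[0,0,0],1],
    [[-1.2,0.1,0.1],[0,0,0],1],
    [[-1.8,0.1,0.1],[0,0,0],1],
    [[-2.3,0.1,0.1],[0,0,0],1],
    [[-2.8,0.1,0.1],[0,0,0],1],
    [[-3.2,0.1,0.1],[0,0,0],1],
    [[-3.6,0.1,0.1],[0,0,0],1],
    [[-4.0,0.1,0.1],[0,0,0],1],
    [[-4.4,0.1,0.1],[0,0,0],1],
    [[-4.8,0.1,0.1],[0,0,0],1],
    [[-5.2,0.1,0.1],[0,0,0],1],
    [[-5.6,0.1,0.1],[0,0,0],1]
  ]
}}

```text
clock: 3.5
tool_pos: [0.5709, 0.095, 0.0157]
eef_rot: [0.771, 0.636, 0.0, -0.0]
contact_force: [0.1, 1.9, 0.3]
opening: 0.006
finger_force: 1.0
```

In contact, at about 2 N. Continuing the push.

Emit:
{"api": "carry_out", "payload": {
  "rows": [
    [[-0.5,0,0],[0,0,0],1],
    [[-1.0,0,0],[0,0,0],1],
    [[-1.5,0,0],[0,0,0],1],
    [[-2.0,0,0],[0,0,0],1],
    [[-2.5,0,0],[0,0,0],1],
    [[-3.0,0,0],[0,0,0],1],
    [[-3.5,0,0],[0,0,0],1],
    [[-3.9,0,0],[0,0,0],1],
    [[-4.3,0,0],[0,0,0],1],
    [[-4.6,0,0],[0,0,0],1],
    [[-4.9,0,0],[0,0,0],1],
    [[-5.2,0,0],[0,0,0],1]
  ]
}}

```text
clock: 4.7
tool_pos: [0.561, 0.0441, 0.0157]
eef_rot: [0.771, 0.636, 0.0, -0.0]
contact_force: [0.4, 1.6, 0.7]
opening: 0.005
finger_force: 1.1
```

```bash
python3 - <<'E'
from ov import *
p=np.load("rail.npy")
overlay(p,-.014,p[4],"o3")
s=r.get_state(); d=s["tool_pos"]-rail2w(p,[0,0,0])[0]; c,n=np.cos(p[2]),np.sin(p[2]); print("rail xy",c*d[0]+n*d[1],-n*d[0]+c*d[1],s["contact_force"])
E
```

```text
rail xy -0.03426644731555261 -0.0013818643545067677 [ 0.46505063  1.60623644 -0.81200569]
```

View pics/o3.png

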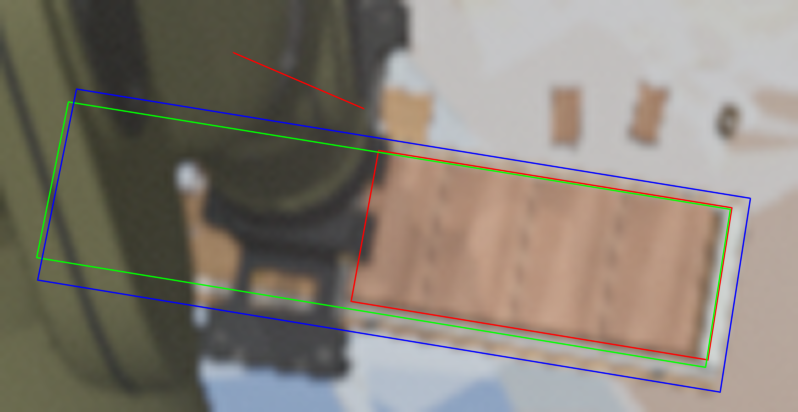

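The row's front is now nearly at the stop, at crop x about 715. I'll finish slowly, watching the force.

Emit:
{"api": "carry_out", "payload": {
  "rows": [
    [[-0.15,0,0],[0,0,0],1],
    [[-0.3,0,0],[0,0,0],1],
    [[-0.4,0,0],[0,0,0],1],
    [[-0.5,0,0],[0,0,0],1]
  ]
}}

```text
clock: 5.15
tool_pos: [0.56, 0.0393, 0.0157]
eef_rot: [0.771, 0.636, 0.0, -0.0]
contact_force: [-0.4, 1.9, 0.3]
opening: 0.005
finger_force: 1.1
```

Emit:
{"api": "carry_out", "payload": {
  "rows": [
    [[-0.1,0,0],[0,0,0],1],
    [[-0.2,0,0],[0,0,0],1],
    [[-0.3,0,0],[0,0,0],1],
    [[-0.3,0,0],[0,0,0],1]
  ]
}}

```text
clock: 5.55
tool_pos: [0.5599, 0.0376, 0.0157]
eef_rot: [0.771, 0.637, 0.001, -0.0]
contact_force: [1.7, 3.9, -1.0]
opening: 0.01
finger_force: 2.4
```

Emit:
{"api": "carry_out", "payload": {
  "rows": [
    [[-0.1,0,0],[0,0,0],1],
    [[-0.2,0,0],[0,0,0],1],
    [[-0.3,0,0],[0,0,0],1],
    [[-0.3,0,0],[0,0,0],1],
    [[-0.3,0,0],[0,0,0],1]
  ]
}}

```text
clock: 6.05
tool_pos: [0.5606, 0.0372, 0.0159]
eef_rot: [0.771, 0.637, 0.003, -0.001]
contact_force: [2.2, 9.2, -0.7]
opening: 0.006
finger_force: 4.7
```

The force reached 9 N with no further motion, so the row is home. I'll back off and lift clear.

Emit:
{"api": "carry_out", "payload": {
  "rows": [
    [[0.5,0,0],[0,0,0],1],
    [[1.2,0,0],[0,0,0],1],
    [[2.0,0,0],[0,0,0],1],
    [[2.0,0,0],[0,0,0],1],
    [[2.0,0,-4],[0,0,0],1],
    [[2.0,0,-8],[0,0,0],1],
    [[2.0,0,-8],[0,0,0],1]
  ]
}}

```text
clock: 6.75
tool_pos: [0.5657, 0.0524, 0.1]
eef_rot: [0.772, 0.636, 0.003, 0.003]
contact_force: [0.5, -0.3, 0.7]
opening: 0.005
finger_force: 0.0
```

```bash
python3 goto.py -0.1183 0.0985 0.096 45; python3 goto.py -0.1183 0.0985 0.032 45
```

```text
shift cm [7.4  9.68 0.49] turn z 45.0 tilt [0.0081 0.0001]
shift cm [7.39 9.63 6.89] turn z 45.0 tilt [0.0081 0.0001]
```

Emit:
{"api": "carry_out", "payload": {
  "rows": [
    [[2,2.5,0],[0,0,8],1],
    [[4,5,0],[0,0,16],1],
    [[6,7.5,0],[0,0,24],1],
    [[7.4,9.6,0],[0,0,32],1],
    [[7.4,9.6,0],[0,0,40],1],
    [[7.4,9.6,0],[0,0,45],1],
    [[7.4,9.6,2],[0,0,45],1],
    [[7.4,9.6,4],[0,0,45],1],
    [[7.4,9.6,5.5],[0,0,45],1],
    [[7.4,9.6,6.7],[0,0,45],1],
    [[7.4,9.6,6.7],[0,0,45],1]
  ]
}}

```text
clock: 7.85
tool_pos: [0.6695, 0.107, 0.0266]
eef_rot: [0.956, 0.293, -0.002, -0.0]
contact_force: [-0.0, 0.3, 0.1]
opening: 0.007
finger_force: 0.0
```

```bash
python3 - <<'E'
from h import *
import cv2
p=np.load("rail.npy"); s=r.get_state(); print(s["clock"],s["tool_pos"],s["contact_force"],s["q"])
M=R.from_quat(s["eef_rot"]).as_matrix()
n=rail2w([0,0,p[2]],[2**-.5,-2**-.5,0])[0]; print("n in tool",M.T@n)
def K(t): return np.array([-.025-.07*np.cos(t),.06-.07*np.sin(t),0])
for t in np.r_[p[4],np.arange(-.1,1.65,.1),1.57]:
    print(round(t,2), np.round(M.T@(rail2w(p,K(t))[0]-rail2w(p,K(p[4]))[0])*100,1))
im=[]
for c,b in(("top",(220,110,130,90)),("side",(330,150,130,90))):
    a=r.snapshot(c)["image"][b[1]:b[1]+b[3],b[0]:b[0]+b[2],::-1]; im.append(cv2.resize(a,None,fx=6,fy=6,interpolation=cv2.INTER_CUBIC)[:,:780])
cv2.imwrite("pics/k.png",cv2.resize(np.hstack(im),(800,277)))
cv2.imwrite("pics/k_top.png",im[0]);cv2.imwrite("pics/k_side.png",im[1])
E
```

```text
7.85 [0.66949442 0.10699213 0.02656478] [-0.00063228  0.31821394  0.09944012] [-0.36244572  1.0527631   0.27213491  1.52024097 -0.40860093  0.62898795
 -0.8645147 ]
n in tool [-9.99994135e-01 -5.31318545e-04  3.38329306e-03]
-0.2 [0. 0. 0.]
-0.1 [-0.4 -0.6  0. ]
0.0 [-0.9 -1.1  0. ]
0.1 [-1.4 -1.5  0. ]
0.2 [-2. -2.  0.]
0.3 [-2.6 -2.3  0. ]
0.4 [-3.2 -2.6  0. ]
0.5 [-3.9 -2.8  0. ]
0.6 [-4.5 -3.   0. ]
0.7 [-5.2 -3.1  0. ]
0.8 [-5.9 -3.1  0. ]
0.9 [-6.6 -3.1  0. ]
1.0 [-7.3 -3.   0. ]
1.1 [-8.  -2.8  0. ]
1.2 [-8.6 -2.5  0. ]
1.3 [-9.3 -2.2  0. ]
1.4 [-9.9 -1.8  0. ]
1.5 [-10.4  -1.4   0. ]
1.6 [-10.9  -0.9   0. ]
1.57 [-10.8  -1.1   0. ]
```

View pics/k_side.png

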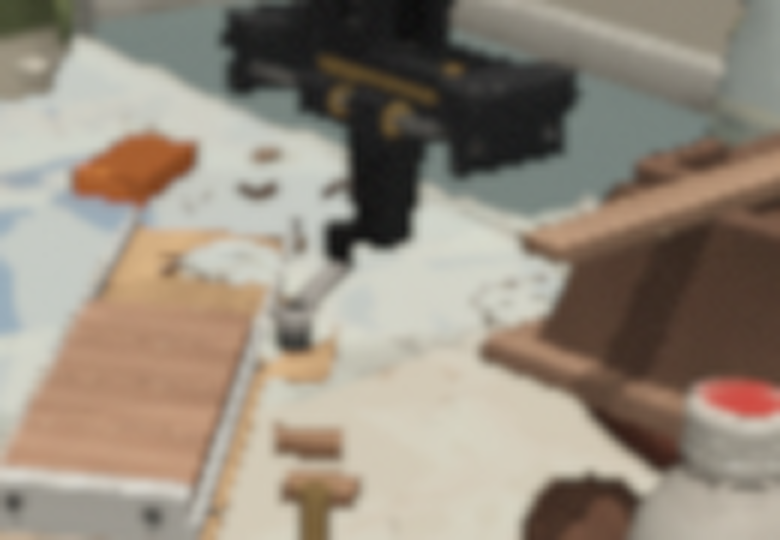

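The side view shows the row hard against the end stop, and the fingers just behind the black knob at (340,238). Now I'll push the knob round its arc, first raising to about 32 mm.

Emit:
{"api": "carry_out", "payload": {
  "rows": [
    [[0,0.3,-0.6],[0,0,0],1],
    [[-0.5,0.3,-0.6],[0,0,0],1],
    [[-0.9,0.3,-0.6],[0,0,0],1],
    [[-1.3,-0.2,-0.6],[0,0,0],1],
    [[-1.8,-0.7,-0.6],[0,0,0],1],
    [[-2.3,-1.2,-0.6],[0,0,0],1],
    [[-2.9,-1.6,-0.6],[0,0,0],1],
    [[-3.5,-2.0,-0.6],[0,0,0],1],
    [[-3.5,-2.0,-0.6],[0,0,0],1]
  ]
}}

```text
clock: 8.85
tool_pos: [0.629, 0.1049, 0.0345]
eef_rot: [0.956, 0.293, -0.001, -0.001]
contact_force: [0.4, -0.4, -0.8]
opening: 0.005
finger_force: 0.3
```

```bash
python3 - <<'E'
from h import *
p=np.load("rail.npy");s=r.get_state(); d=s["tool_pos"]-rail2w(p,[0,0,0])[0]; c,n=np.cos(p[2]),np.sin(p[2]); t=np.array([c*d[0]+n*d[1],-n*d[0]+c*d[1]])
print("rail",t,s["tool_pos"][2],s["contact_force"],"knob if 0.3",-.025-.07*np.cos(.3),.06-.07*np.sin(.3))
M=R.from_quat(s["eef_rot"]).as_matrix();print((M.T@s["contact_force"]).round(2))
import cv2
a=r.snapshot("side")["image"][150:240,320:440,::-1]; b=r.snapshot("top")["image"][110:200,220:310,::-1]
cv2.imwrite("pics/m1.png",np.hstack([cv2.resize(x,None,fx=3.8,fy=3.8,interpolation=cv2.INTER_CUBIC) for x in(a,b)]))
E
```

```text
rail [-0.10782375  0.05376393] 0.034463898029632456 [ 0.37934568 -0.38627981 -0.83910487] knob if 0.3 -0.09187355423879243 0.03931358553370623
[0.1  0.53 0.84]
```

View pics/m1.png

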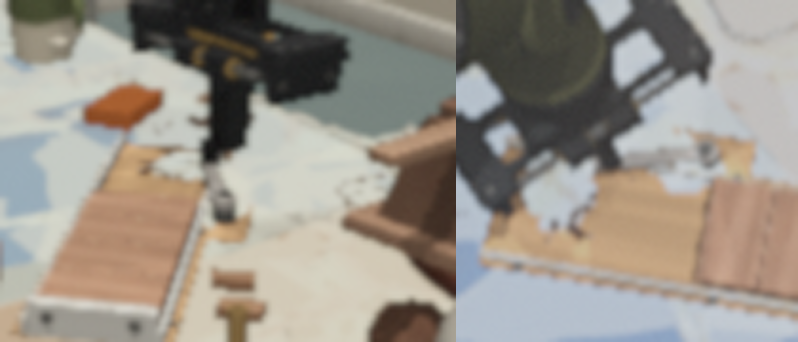

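The bar has swung to about 0.2–0.3 rad and the knob sits in front of the fingers. Carrying on round the arc.

Emit:
{"api": "carry_out", "payload": {
  "rows": [
    [[-0.6,-0.3,0.1],[0,0,0],1],
    [[-1.3,-0.5,0.1],[0,0,0],1],
    [[-1.9,-0.7,0.1],[0,0,0],1],
    [[-2.6,-0.8,0.1],[0,0,0],1],
    [[-3.3,-0.8,0.1],[0,0,0],1],
    [[-4.0,-0.8,0.1],[0,0,0],1],
    [[-4.7,-0.7,0.1],[0,0,0],1],
    [[-5.4,-0.5,0.1],[0,0,0],1],
    [[-6.0,-0.2,0.1],[0,0,0],1],
    [[-6.0,-0.2,0.1],[0,0,0],1]
  ]
}}

```text
clock: 9.95
tool_pos: [0.5792, 0.0706, 0.0337]
eef_rot: [0.956, 0.292, -0.001, 0.0]
contact_force: [-0.6, 0.2, -0.3]
opening: 0.005
finger_force: 0.0
```

```bash
cat > k.py <<'E'
from h import *
p=np.load("rail.npy");s=r.get_state(); d=s["tool_pos"]-rail2w(p,[0,0,0])[0]; c,n=np.cos(p[2]),np.sin(p[2])
M=R.from_quat(s["eef_rot"]).as_matrix()
print("rail",np.round([c*d[0]+n*d[1],-n*d[0]+c*d[1],d[2]],4),"F tool",(M.T@s["contact_force"]).round(2))
E
python3 k.py
```

```text
rail [-0.0646  0.0114  0.0337] F tool [-0.37 -0.5   0.3 ]
```

Emit:
{"api": "carry_out", "payload": {
  "rows": [
    [[-0.7,0.3,0],[0,0,0],1],
    [[-1.3,0.7,0],[0,0,0],1],
    [[-1.8,1.1,0],[0,0,0],1],
    [[-2.2,1.4,0],[0,0,0],1],
    [[-2.2,1.4,0],[0,0,0],1]
  ]
}}

```text
clock: 10.45
tool_pos: [0.5694, 0.0471, 0.0337]
eef_rot: [0.956, 0.292, -0.0, 0.0]
contact_force: [0.9, 0.3, -0.5]
opening: 0.005
finger_force: 0.0
```

```bash
python3 k.py
```

```text
rail [-0.0397  0.0063  0.0337] F tool [0.95 0.26 0.48]
```

Pressing on gently to find the stop.

Emit:
{"api": "carry_out", "payload": {
  "rows": [
    [[-0.2,0.1,0],[0,0,0],1],
    [[-0.4,0.2,0],[0,0,0],1],
    [[-0.6,0.3,0],[0,0,0],1],
    [[-0.6,0.3,0],[0,0,0],1]
  ]
}}

```text
clock: 10.85
tool_pos: [0.5687, 0.0461, 0.034]
eef_rot: [0.956, 0.294, 0.003, -0.001]
contact_force: [3.9, 5.9, -2.2]
opening: 0.006
finger_force: 3.9
```

```bash
python3 k.py
```

```text
rail [-0.0387  0.0059  0.034 ] F tool [ 6.54 -2.7   2.24]
```

Force is 7 N with no motion, so the keeper is at its stop. Backing away and lifting.

Emit:
{"api": "carry_out", "payload": {
  "rows": [
    [[0.3,0,0],[0,0,0],1],
    [[1.2,0,0],[0,0,0],1],
    [[2.4,-0.5,0],[0,0,0],1],
    [[2.4,-0.5,0],[0,0,0],1],
    [[2.4,-0.5,-4],[0,0,0],1],
    [[2.4,-0.5,-8],[0,0,0],1],
    [[2.4,-0.5,-13],[0,0,0],1],
    [[2.4,-0.5,-18],[0,0,0],1],
    [[2.4,-0.5,-18],[0,0,0],1]
  ]
}}

```text
clock: 11.75
tool_pos: [0.5875, 0.0594, 0.2203]
eef_rot: [0.956, 0.292, 0.006, 0.002]
contact_force: [0.8, -0.4, 1.4]
opening: 0.007
finger_force: 0.0
```

```bash
python3 k.py; python3 goto.py -0.38 -0.08 0.2 45
```

```text
rail [-0.0553  0.0218  0.2203] F tool [ 0.42  0.76 -1.39]
shift cm [ 15.74 -30.17   2.  ] turn z -0.0 tilt [0.0129 0.0005]
```

Emit:
{"api": "carry_out", "payload": {
  "rows": [
    [[2.2,-4.3,0],[0,0,0],1],
    [[4.4,-8.6,0],[0,0,0],1],
    [[6.6,-12.9,0],[0,0,0],1],
    [[8.8,-17.2,0],[0,0,0],1],
    [[11,-21.5,0],[0,0,0],1],
    [[13.2,-25.8,0],[0,0,0],1],
    [[15.4,-30,0],[0,0,0],1],
    [[15.4,-30,0],[0,0,0],1],
    [[15.4,-30,0],[0,0,0],1]
  ]
}}

```text
clock: 12.65
tool_pos: [0.5419, 0.3958, 0.2124]
eef_rot: [0.956, 0.294, -0.001, 0.0]
contact_force: [0.7, -0.1, -0.6]
opening: 0.007
finger_force: 0.0
```

```bash
python3 - <<'E'
from ov import *
p=np.load("rail.npy")
overlay(p,-.014,np.pi/2,"t9",box=(215,130,150,100),k=2.65)
overlay(p,-.014,np.pi/2,"s9",cam="side",box=(280,160,150,100),k=2.65)
f=r.snapshot("top")["image"][130:230,215:365,::-1]; g=r.snapshot("side")["image"][160:260,280:430,::-1]
z=lambda a: cv2.resize(a,(398,265),interpolation=cv2.INTER_CUBIC)
t=cv2.imread("pics/t9.png");s=cv2.imread("pics/s9.png")
cv2.imwrite("pics/fin.png",np.vstack([np.hstack([z(f),z(g)]),np.hstack([z(t),z(s)])]))
E
```

```text
(no output)
```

View pics/fin.png

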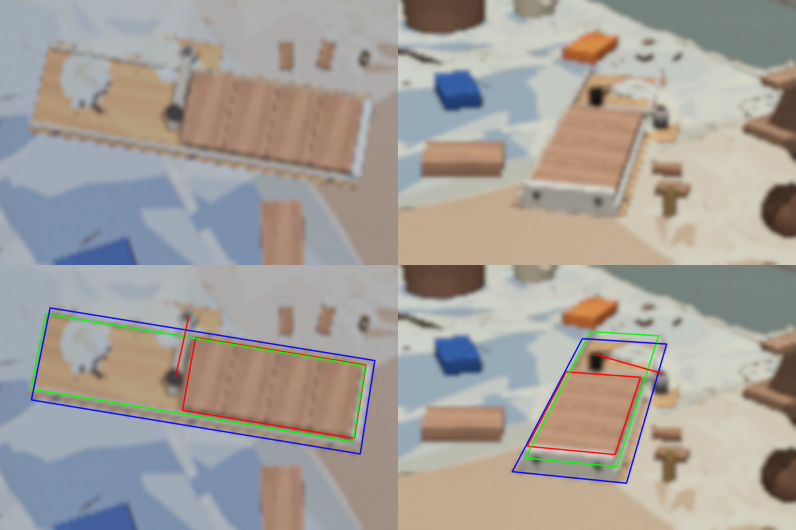

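The row is home against the stop, with the block front at about (360,130) top-left. The keeper is square behind it, with the knob at (174,113), and the spare and other items haven't moved. Handing in.

```bash
python3 -c "
from plant import r
print(r.finish_job())"
```

```text
the job is handed in; nothing more can be done
None
```

Job handed in at about 12.7 s: the row pressed home against the end stop, the keeper pushed square to its stop behind it, nothing else visibly moved, and the arm clear; no verdict was returned.

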